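# Sort used oil filters by heft: full to the drip tray, drained to the scrap carton

### The job

Clear the four dark-blue used oil filters off the engine-parts shelf: heft each one as you lift it, and stand the ones still full of oil (about half a kilo) side by side in the red drip tray and the drained ones (about a quarter of a kilo) in the cells of the cardboard scrap carton, one to a cell. Keep every filter upright so that no oil runs out, set it down on the floor of its container rather than dropping it, and leave the piston, the grease tin, the silver fuel filter and the solenoid standing where they are.

Things in the scene. Friction and masses are not known exactly. Their poses are not given: they have to be found in the camera images.
- filter_a: used oil filter: dark-blue steel can with a white band, 66 mm diameter, 96 mm tall, standing mouth up (on top a bare steel plate with black gasket ring and dark central hole). Origin at the centre of its underside, z up; round, yaw does not matter. The four look alike: each is either full of oil (0.52 kg in all) or drained (0.24 kg), within 10 %, which only its weight shows; two of each
- filter_b: used oil filter: dark-blue steel can with a white band, 66 mm diameter, 96 mm tall, standing mouth up (on top a bare steel plate with black gasket ring and dark central hole). Origin at the centre of its underside, z up; round, yaw does not matter. The four look alike: each is either full of oil (0.52 kg in all) or drained (0.24 kg), within 10 %, which only its weight shows; two of each
- filter_c: used oil filter: dark-blue steel can with a white band, 66 mm diameter, 96 mm tall, standing mouth up (on top a bare steel plate with black gasket ring and dark central hole). Origin at the centre of its underside, z up; round, yaw does not matter. The four look alike: each is either full of oil (0.52 kg in all) or drained (0.24 kg), within 10 %, which only its weight shows; two of each
- filter_d: used oil filter: dark-blue steel can with a white band, 66 mm diameter, 96 mm tall, standing mouth up (on top a bare steel plate with black gasket ring and dark central hole). Origin at the centre of its underside, z up; round, yaw does not matter. The four look alike: each is either full of oil (0.52 kg in all) or drained (0.24 kg), within 10 %, which only its weight shows; two of each
- drip_tray: red steel drip tray fixed to the shelf, open on top, 228 mm long (its x) by 108 mm wide (its y) by 34 mm high, walls and floor 4 mm thick, no divider. Origin at the centre of its underside, z up. It holds two filters in a row along its x: their centres belong on its centre line, 56 mm either side of the origin
- scrap_carton: low brown cardboard carton fixed to the shelf, open on top, 228 mm long (its x) by 108 mm wide (its y) by 34 mm high, walls and floor 4 mm thick, a 4 mm divider (32 mm high) across the middle makes two cells of 108 x 100 mm. Origin at the centre of its underside, z up. Cell centres lie 56 mm either side of the origin along its x
- piston: bare aluminium piston standing crown up, 74 mm diameter, 58 mm tall, with ring grooves. Origin at the centre of its underside. To be left where it stands
- grease_tin: low yellow tin with a bright steel lid, 72 mm diameter, 50 mm tall. Origin at the centre of its underside. To be left where it stands
- fuel_filter: slim silver fuel filter with a green band and two pipe stubs (one steel, one blue) on top, 55 mm diameter, 99 mm tall over the stubs. Origin at the centre of its underside. To be left where it stands
- solenoid: dark steel starter solenoid standing upright on a 30 x 66 mm steel flange, 52 mm diameter, with a black cap and two copper studs on top, 92 mm tall. Origin at the centre of its underside. To be left where it stands

How it is judged:
At the end, for the whole second after the job is handed in: Full filters (over 3.6 N) in the drip tray, drained ones in the scrap carton, one to a cell: on its floor (underside within 10 mm of the container's underside), upright within 7 degrees, centre within 85 mm lengthwise and 25 mm crosswise of the container's centre, released, at rest (((x of filter_a in the frame of drip_tray between -0.085 and 0.085 m and y of filter_a in the frame of drip_tray between -0.025 and 0.025 m and z of filter_a in the frame of drip_tray between 0 and 0.01 m and angle between filter_a's own z axis and vertical below 0.12 rad and linear speed of filter_a below 0.02 m/s and contact force between filter_a and drip_tray above 3.6 N) or (x of filter_a in the frame of scrap_carton between -0.085 and 0.085 m and y of filter_a in the frame of scrap_carton between -0.025 and 0.025 m and z of filter_a in the frame of scrap_carton between 0 and 0.01 m and angle between filter_a's own z axis and vertical below 0.12 rad and linear speed of filter_a below 0.02 m/s and contact force between filter_a and scrap_carton below 3.6 N)) and ((x of filter_b in the frame of drip_tray between -0.085 and 0.085 m and y of filter_b in the frame of drip_tray between -0.025 and 0.025 m and z of filter_b in the frame of drip_tray between 0 and 0.01 m and angle between filter_b's own z axis and vertical below 0.12 rad and linear speed of filter_b below 0.02 m/s and contact force between filter_b and drip_tray above 3.6 N) or (x of filter_b in the frame of scrap_carton between -0.085 and 0.085 m and y of filter_b in the frame of scrap_carton between -0.025 and 0.025 m and z of filter_b in the frame of scrap_carton between 0 and 0.01 m and angle between filter_b's own z axis and vertical below 0.12 rad and linear speed of filter_b below 0.02 m/s and contact force between filter_b and scrap_carton below 3.6 N)) and ((x of filter_c in the frame of drip_tray between -0.085 and 0.085 m and y of filter_c in the frame of drip_tray between -0.025 and 0.025 m and z of filter_c in the frame of drip_tray between 0 and 0.01 m and angle between filter_c's own z axis and vertical below 0.12 rad and linear speed of filter_c below 0.02 m/s and contact force between filter_c and drip_tray above 3.6 N) or (x of filter_c in the frame of scrap_carton between -0.085 and 0.085 m and y of filter_c in the frame of scrap_carton between -0.025 and 0.025 m and z of filter_c in the frame of scrap_carton between 0 and 0.01 m and angle between filter_c's own z axis and vertical below 0.12 rad and linear speed of filter_c below 0.02 m/s and contact force between filter_c and scrap_carton below 3.6 N)) and ((x of filter_d in the frame of drip_tray between -0.085 and 0.085 m and y of filter_d in the frame of drip_tray between -0.025 and 0.025 m and z of filter_d in the frame of drip_tray between 0 and 0.01 m and angle between filter_d's own z axis and vertical below 0.12 rad and linear speed of filter_d below 0.02 m/s and contact force between filter_d and drip_tray above 3.6 N) or (x of filter_d in the frame of scrap_carton between -0.085 and 0.085 m and y of filter_d in the frame of scrap_carton between -0.025 and 0.025 m and z of filter_d in the frame of scrap_carton between 0 and 0.01 m and angle between filter_d's own z axis and vertical below 0.12 rad and linear speed of filter_d below 0.02 m/s and contact force between filter_d and scrap_carton below 3.6 N))); the robot touches nothing.
It fails at once if an oil filter is tipped so far that oil would run out (more than 30 degrees from upright) (angle between any of filter_a, filter_b, filter_c, filter_d's own z axis and vertical above 0.52 rad).
It fails at once if an oil filter is dropped from more than about 3 cm (falls faster than 0.8 m/s out of the fingers) ((contact force between the fingers and filter_a below 0.2 N and linear speed of filter_a above 0.8 m/s) or (contact force between the fingers and filter_b below 0.2 N and linear speed of filter_b above 0.8 m/s) or (contact force between the fingers and filter_c below 0.2 N and linear speed of filter_c above 0.8 m/s) or (contact force between the fingers and filter_d below 0.2 N and linear speed of filter_d above 0.8 m/s)).
It fails at once if the piston, grease tin, fuel filter or solenoid is moved more than 3 cm or knocked over (distance of any of piston, grease_tin, fuel_filter, solenoid from where it was at the start of the episode above 0.03 m or angle between any of piston, grease_tin, fuel_filter, solenoid's own z axis and vertical above 0.5 rad).
It also fails if it takes over 112 s, if anything falls off the work surface, if the arm or the gripper's body presses on something with over 40 N, if the wrist force passes 120 N, or if a joint passes its speed limit or range.

### The arm

A 6-joint arm with a two-finger parallel gripper is mounted at the origin on the work surface. World frame = base frame: x ahead of the robot, y to its left, z up, the work surface at z = 0. Lengths are in m, angles in rad, forces in N, time in s.
With the tool pointing down it reaches from about 0.375 to 0.975 m from the base axis. Payload 3.8 kg.
Tool frame: the origin (TCP) lies on the centre line of the jaws, within the pads' length; the fingertips stand 17 mm ahead of it and the grasp point (between the pads) lies 2 mm behind it (bot.tip_extent is the distance from the TCP to the fingertips, in m); z points along the fingers, y is the line along which they close (so a half turn about z gives the same grasp; the last joint's range is limited). The gripper opens to 85 mm and grips with 20 to 120 N. Pads are 22 mm wide; open, the fingers measure 114 mm over their backs; the gripper's body (76 mm by 85 mm) begins 54 mm behind the grasp point. The pads swing forward as they close: fully open they stand 13 mm farther back than shut.
Start: joints at [1.186, 0.264, 1.604, -0, 1.274, -0.037], TCP at [0.23, 0.635, 0.248] pointing down, gripper open.
Joint ranges: [-2.63, 2.63], [-0.94, 2.18], [0.31, 2.57], [-1.31, 4.45], [0, 2.66], [-2.55, 2.55]. Speed limits (rad/s): [2.57, 2.57, 3.14, 3.14, 3.14, 3.14].

### API

Orientations are given as a rotation vector (axis times angle).
In Python, from workcell import readout, read_camera, finish_job, bot gives the robot as it stands.
- The arm moves only by the tool jog_arm, never from a script. Its argument "deltas" is one flat list of numbers, 7 for each row, row after row: the shift along the tool's x, y, z in m, then the turn, a rotation vector about the tool's x, y, z in degrees, then the gripper command: -1 is shut, 1 is fully open, values between are in proportion. A call has 1 to 8 rows; each row is the pose to reach, as a shift and turn from the pose commanded when the call began, along the tool's axes at that moment; what a row does not reach only later rows make up. A row lasts 1/10 s, in which the tool goes at most 50 mm and 8.59 degrees, less where a joint would pass 70% of its speed; a pose out of reach is approached as far as the arm can. A call with a gripper value outside its range is refused whole. The fingers move at their own pace and stop on an object; "squeeze" is the grip in N (left out, the last holds). Time passes only in rows, so rows that repeat a pose let the fingers close. It gives the time, the measured TCP pose, the force, the opening and the grip force at its end, in the units of the state.
- readout.read_state(): the state, without advancing time (a new reading comes with each control period).
- read_camera(name): name is "side" or "top" or "wrist"; returns a dict with "color" (384x512x3 uint8, blue, green, red), "fx", "fy", "cx", "cy" (pixels), "dist" ([k1, k2, p1, p2, k3] as OpenCV has them; the pictures are not rectified), "origin" and "attitude" of the camera in the world. Camera axes: x right, y down, z forward; pixel columns grow to the right and rows downward; lengths in m; the calibration is good to about 2 mm. A picture is of the moment at which its call begins. There is no depth.
- finish_job(): hands the job in; it is judged then, once.
The state is a dict: "time": time; "q": joint angles; "joint_vel": joint speeds; "joint_torque": joint torques, N m; "tool_pos": TCP position; "tcp_rot": TCP orientation; "wrist_force": force on the tool from outside, world axes, zero at the start; "torque": the same for the moment, N m; "width": opening from 0.0 (shut) to 1.0 (fully open); "grip_force": force on a finger pad.
Only numpy, scipy, OpenCV 4.12 (cv2) and the standard library are available. Lean on these libraries where they do the work, as an engineer would, in place of code of your own. Each camera call takes 0.05 s, during which the arm holds its last target. There are 200 camera calls.

## Working session

There is one attempt and no reset: what is moved stays moved. The work goes in short steps, Python scripts to look and compute and a tool call to move; the robot and the scene stay as the last step left them, time stands still between calls to the robot, and variables do not carry over. Pictures are saved under pics/ and viewed, at most 14 in all, crops included, and the job is handed in when it is done.

Besides the shell and the picture viewer there is one more tool, called after "Call:" as name(argument=value, ...) on one line, values as JSON. jog_arm: Moves the arm, as the interface text tells. Its arguments: {"type":"object","properties":{"deltas":{"type":"array"},"squeeze":{"type":"number"}},"required":["deltas"]}

```bash
mkdir -p pics; ls; python3 - <<'E'
from workcell import readout, read_camera
import cv2
s=readout.read_state();print({k:(v if not hasattr(v,'round') else v) for k,v in s.items()})
for n in("top","side"):
    c=read_camera(n);cv2.imwrite(f"pics/{n}0.png",cv2.resize(c["color"],(800,600),interpolation=cv2.INTER_CUBIC))
    print(n,{k:c[k] for k in c if k!="color"})
E
```

```text
pics
{'time': 0.0, 'q': array([ 1.18608343e+00,  2.64755233e-01,  1.60542637e+00,  9.72278117e-06,
        1.27370000e+00, -3.68958142e-02]), 'joint_vel': array([7.41443117e-04, 2.07769124e-04, 1.12152323e-04, 7.67422699e-04,
       5.30382939e-05, 6.69238102e-04]), 'joint_torque': array([ 1.77752969e-03, -5.15097249e+01, -3.67324054e+01,  5.34685341e-06,
        1.26413174e-02, -2.31270866e-05]), 'tool_pos': array([0.22979752, 0.63391483, 0.24693231]), 'tcp_rot': array([-0.54351961, -3.09372143,  0.00351228]), 'wrist_force': array([ 0.39392637, -0.30221416, -0.21120762]), 'torque': array([-0.0431958 ,  0.00801669,  0.06419623]), 'grip_force': 0.0, 'width': 0.9971699205450916}
top {'fx': 429.0687545569791, 'fy': 429.0687545569791, 'cx': 242.82375762822016, 'cy': 190.37912874806594, 'dist': array([-0.00114777,  0.        ,  0.        ,  0.        ,  0.        ]), 'origin': array([ 0.46631005, -0.01328774,  0.92103565]), 'attitude': array([-2.16665639,  2.17499655, -0.10174792])}
side {'fx': 495.6804673392862, 'fy': 495.6804673392862, 'cx': 261.13926464827404, 'cy': 187.70246385467834, 'dist': array([0.06735373, 0.        , 0.        , 0.        , 0.        ]), 'origin': array([ 0.43387641, -0.73814346,  0.75413971]), 'attitude': array([-2.34267479,  0.21386347, -0.07897919])}
```

View pics/top0.png

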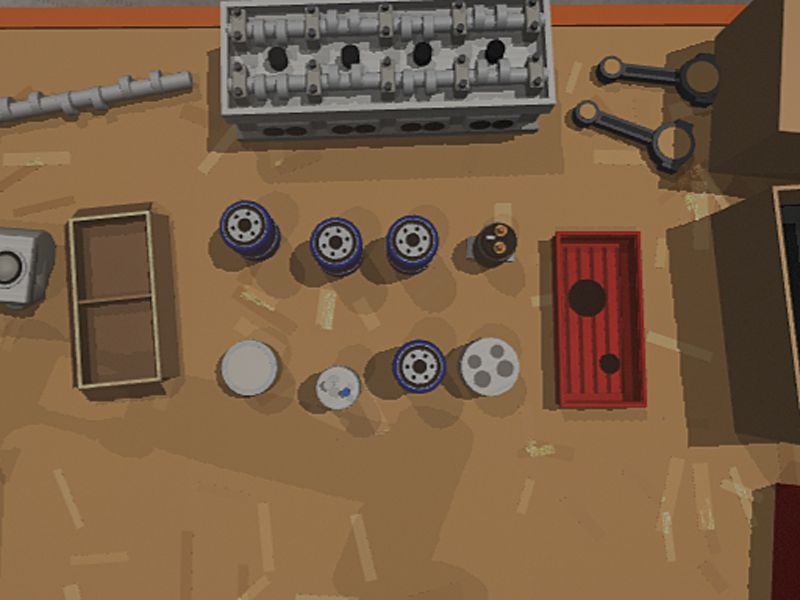

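View pics/side0.png

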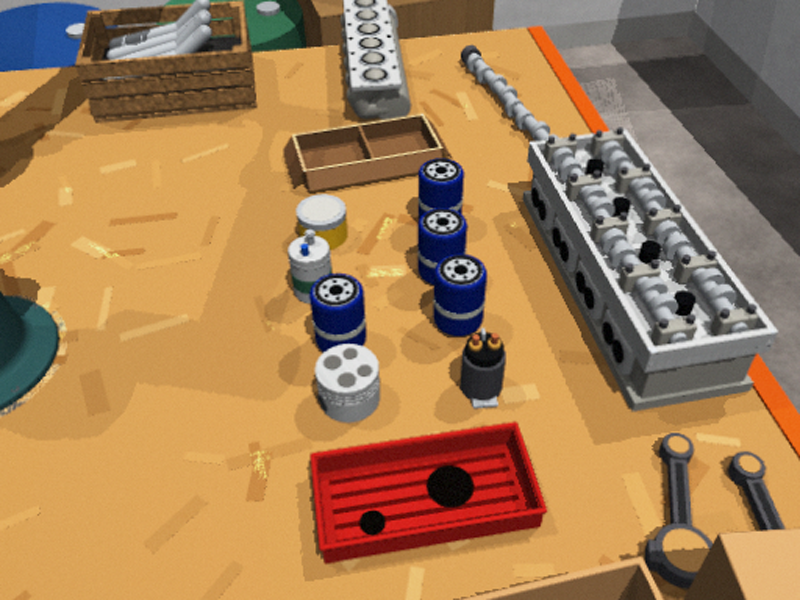

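The top view (800x600) shows filter tops at (245,225), (336,242), (413,240) and (419,366), with the solenoid at (495,244), piston (489,366), tin (249,367) and fuel filter (338,387). The tray is on the right, x 557–647, and the carton on the left, x 68–160. The side view shows the same layout.

```bash
cat > h.py <<'E'
import numpy as np, cv2
from scipy.spatial.transform import Rotation as R
from workcell import readout, read_camera
def pt(c,u,v,z,s=1.5625):
    u=(u+.5)/s-.5; v=(v+.5)/s-.5
    K=np.array([[c["fx"],0,c["cx"]],[0,c["fy"],c["cy"]],[0,0,1]])
    p=cv2.undistortPoints(np.array([[[u,v]]],float),K,np.array(c["dist"]))[0,0]
    d=R.from_rotvec(c["attitude"]).apply([p[0],p[1],1]); o=np.array(c["origin"])
    return (o+d*(z-o[2])/d[2])[:2].round(4)
E
python3 - <<'E'
from h import *
c=read_camera("top")
for n,u,v,z in [("F1",245,225,.096),("F2",336,242,.096),("F3",413,240,.096),("F4",419,366,.096),("sol",495,241,.085),("pist",489,366,.058),("tin",249,367,.05),("fuel",338,387,.08)]: print(n,pt(c,u,v,z))
for n,q in (("tray",[(557,233),(640,233),(647,406),(560,407)]),("carton",[(68,220),(150,210),(160,381),(76,388)])):
    P=np.array([pt(c,*p,.034) for p in q]);print(n,P.tolist(),P.mean(0),[np.linalg.norm(P[i]-P[i-1]).round(3) for i in range(4)], np.degrees(np.arctan2(*(P[0]+P[1]-P[2]-P[3])[::-1])))
c=read_camera("side")
for n,u,v in [("F1",441,170),("F2",443,223),("F3",461,269),("F4",336,290)]: print(n,pt(c,u,v,.096))
for q in([(312,453),(517,424),(544,516),(325,551)],[(291,138),(432,116),(445,151),(306,164)]):
    P=np.array([pt(c,*p,.034) for p in q]);print(P.tolist(),P.mean(0))
print(R.from_rotvec(readout.read_state()["tcp_rot"]).as_matrix().round(3))
E
```

```text
F1 [0.638  0.1568]
F2 [0.616  0.0429]
F3 [ 0.6181 -0.0531]
F4 [ 0.4619 -0.0591]
sol [ 0.6184 -0.1571]
pist [ 0.4613 -0.1508]
tin [0.4611 0.1582]
fuel [0.4361 0.041 ]
tray [[0.6382, -0.2492], [0.6378, -0.3604], [0.4084, -0.3602], [0.4075, -0.2464]] [ 0.522975 -0.30405 ] [np.float64(0.231), np.float64(0.111), np.float64(0.229), np.float64(0.114)] -0.37358161854931504
carton [[0.6588, 0.4081], [0.672, 0.298], [0.4431, 0.2781], [0.4344, 0.3884]] [0.552075 0.34315 ] [np.float64(0.225), np.float64(0.111), np.float64(0.23), np.float64(0.111)] 4.992647912347774
F1 [0.6385 0.1566]
F2 [0.6164 0.0397]
F3 [ 0.6197 -0.0523]
F4 [ 0.4622 -0.0606]
[[0.4107, -0.2452], [0.6412, -0.2492], [0.6365, -0.3633], [0.4134, -0.3605]] [ 0.52545 -0.30455]
[[0.4326, 0.3744], [0.6749, 0.3964], [0.6748, 0.2904], [0.4506, 0.2966]] [0.558225 0.33945 ]
[[-0.94   0.341 -0.001]
 [ 0.341  0.94  -0.001]
 [ 0.    -0.001 -1.   ]]
```

Call:
jog_arm(deltas=[-0.546,-0.309,0,0,0,70,1,-0.546,-0.309,0,0,0,70,1,-0.546,-0.309,0,0,0,70,1,-0.546,-0.309,0,0,0,70,1,-0.546,-0.309,0,0,0,70,1,-0.546,-0.309,0,0,0,70,1,-0.546,-0.309,0,0,0,70,1,-0.546,-0.309,0,0,0,70,1])

```text
time: 1.0
tool_pos: [0.4911, 0.329, 0.2483]
tcp_rot: [-2.203, -2.24, -0.0]
wrist_force: [0.7, 1.3, -0.1]
width: 0.997
grip_force: 0.0
```

```bash
cat > d.py <<'E'
from h import *
import sys
# usage: d.py x y z -> tool-frame delta to reach world target with tool x=+y world, y=+x world
s=readout.read_state();r=R.from_rotvec(s["tcp_rot"]);T=R.from_matrix([[0,1,0],[1,0,0],[0,0,-1]])
print("t",s["time"],"pos",s["tool_pos"].round(4),"F",s["wrist_force"].round(2),"w",round(s["width"],3),"g",round(s["grip_force"],1))
if len(sys.argv)>3:print(r.inv().apply(np.array(sys.argv[1:4],float)-s["tool_pos"]).round(4),np.degrees((r.inv()*T).as_rotvec()).round(2))
E
python3 d.py .638 .157 .2
```

```text
t 1.0 pos [0.4911 0.329  0.2483] F [ 0.71  1.34 -0.12] w 0.997 g 0.0
[-0.1744  0.144   0.0483] [ 0.01 -0.01  0.97]
```

Call:
jog_arm(deltas=[-0.172,0.147,0.05,0,0,0,1,-0.172,0.147,0.05,0,0,0,1,-0.172,0.147,0.05,0,0,0,1,-0.172,0.147,0.05,0,0,0,1,-0.172,0.147,0.05,0,0,0,1,-0.172,0.147,0.05,0,0,0,1,-0.172,0.147,0.05,0,0,0,1,-0.172,0.147,0.05,0,0,0,1])

```text
time: 1.8
tool_pos: [0.6405, 0.163, 0.1984]
tcp_rot: [-2.195, -2.247, -0.0]
wrist_force: [0.1, 0.3, -0.7]
width: 0.998
grip_force: 0.0
```

```bash
python3 d.py .638 .157 .07; python3 - <<'E'
from h import *
c=read_camera("wrist");cv2.imwrite("pics/w1.png",c["color"]);print(c["origin"],c["attitude"])
p=readout.read_state()
# predicted pixel of F1 top
K=np.array([[c["fx"],0,c["cx"]],[0,c["fy"],c["cy"]],[0,0,1]]);Ri=R.from_rotvec(c["attitude"]).inv()
print(cv2.projectPoints(np.array([[.638,.157,.096]]),Ri.as_rotvec(),-Ri.apply(c["origin"]),K,np.array(c["dist"]))[0])
E
```

```text
t 1.8 pos [0.6405 0.163  0.1984] F [ 0.09  0.28 -0.7 ] w 0.998 g 0.0
[-0.006  -0.0026  0.1284] [-0.02 -0.03  1.35]
[0.63766683 0.2343233  0.32392268] [2.85739293 0.03440419 0.0028918 ]
[[[252.21262856 205.17681195]]]
```

View pics/w1.png

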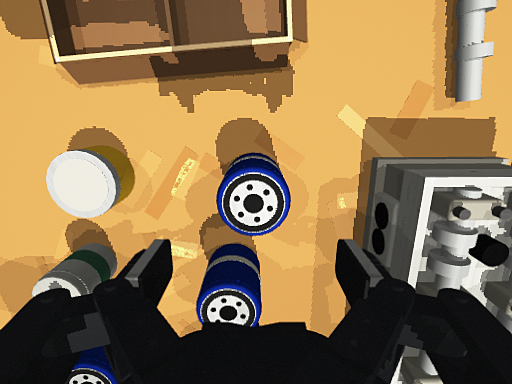

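The wrist view shows the first filter's top at (253,203), against a predicted (252,205), so the position is good to about 1 mm. Descending now.

Call:
jog_arm(deltas=[-0.006,-0.003,0.02,0,0,1.3,1,-0.006,-0.003,0.06,0,0,1.3,1,-0.006,-0.003,0.1,0,0,1.3,1,-0.006,-0.003,0.128,0,0,1.3,1,-0.006,-0.003,0.128,0,0,1.3,1,-0.006,-0.003,0.128,0,0,1.3,1])

```text
time: 2.45
tool_pos: [0.6378, 0.1572, 0.0708]
tcp_rot: [-2.219, -2.223, 0.0]
wrist_force: [1.0, -0.2, 0.8]
width: 0.997
grip_force: 0.0
```

Call:
jog_arm(deltas=[0,0,0,0,0,0,1,0,0,0,0,0,0,-1,0,0,0,0,0,0,-1,0,0,0,0,0,0,-1,0,0,0,0,0,0,-1,0,0,0,0,0,0,-1,0,0,0,0,0,0,-1,0,0,0,0,0,0,-1], squeeze=50)

```text
time: 3.25
tool_pos: [0.6402, 0.1566, 0.0732]
tcp_rot: [2.22, 2.22, 0.006]
wrist_force: [-0.4, 0.7, 6.7]
width: 0.757
grip_force: 55.7
```

Call:
jog_arm(deltas=[0,0,-0.01,0,0,0,-1,0,0,-0.03,0,0,0,-1,0,0,-0.055,0,0,0,-1,0,0,-0.08,0,0,0,-1,0,0,-0.11,0,0,0,-1,0,0,-0.13,0,0,0,-1,0,0,-0.14,0,0,0,-1,0,0,-0.14,0,0,0,-1])

```text
time: 4.05
tool_pos: [0.6388, 0.1561, 0.2118]
tcp_rot: [2.22, 2.221, 0.003]
wrist_force: [0.5, -0.1, -5.0]
width: 0.761
grip_force: 57.0
```

Call:
jog_arm(deltas=[0,0,0,0,0,0,-1,0,0,0,0,0,0,-1,0,0,0,0,0,0,-1,0,0,0,0,0,0,-1])

```text
time: 4.45
tool_pos: [0.6377, 0.156, 0.2089]
tcp_rot: [-2.22, -2.221, 0.003]
wrist_force: [0.2, 0.6, -5.7]
width: 0.763
grip_force: 57.0
```

Call:
jog_arm(deltas=[0,0,0,0,0,0,-1])

```text
time: 4.55
tool_pos: [0.638, 0.156, 0.2096]
tcp_rot: [-2.221, -2.221, 0.001]
wrist_force: [-0.9, 1.0, -4.9]
width: 0.76
grip_force: 57.0
```

```bash
python3 d.py .608 .348 .21
```

```text
t 4.55 pos [0.638  0.156  0.2096] F [-0.87  1.   -4.9 ] w 0.76 g 57.0
[ 0.192  -0.0299 -0.0005] [-0.06  0.01  0.02]
```

It weighs about 5 N, so it is full and goes to the tray, far slot at (0.580, -0.304).

Call:
jog_arm(deltas=[-0.012,-0.001,0,0,0,0,-1,-0.037,-0.004,0,0,0,0,-1,-0.072,-0.008,0,0,0,0,-1,-0.11,-0.013,0,0,0,0,-1,-0.148,-0.018,0,0,0,0,-1,-0.186,-0.023,0,0,0,0,-1,-0.224,-0.028,0,0,0,0,-1,-0.262,-0.033,0,0,0,0,-1])

```text
time: 5.35
tool_pos: [0.6046, -0.1083, 0.2106]
tcp_rot: [2.221, 2.221, -0.0]
wrist_force: [0.0, -0.2, -4.8]
width: 0.76
grip_force: 57.0
```

Call:
jog_arm(deltas=[-0.038,-0.005,0,0,0,0,-1,-0.076,-0.01,0,0,0,0,-1,-0.114,-0.014,0,0,0,0,-1,-0.148,-0.018,0,0,0,0,-1,-0.175,-0.022,0,0,0,0,-1,-0.19,-0.024,0,0,0,0,-1,-0.198,-0.025,0,0,0,0,-1,-0.198,-0.025,0,0,0,0,-1])

```text
time: 6.15
tool_pos: [0.5801, -0.3046, 0.2102]
tcp_rot: [-2.222, -2.22, -0.0]
wrist_force: [-0.1, 0.3, -5.9]
width: 0.758
grip_force: 57.0
```

```bash
python3 d.py .58 -.304 .084; python3 - <<'E'
from h import *
c=read_camera("side");cv2.imwrite("pics/s1.png",cv2.resize(c["color"],(800,600)))
E
```

```text
t 6.15 pos [ 0.5801 -0.3046  0.2102] F [-0.12  0.35 -5.93] w 0.758 g 57.0
[ 5.000e-04 -1.000e-04  1.262e-01] [-0.   -0.01 -0.05]
```

View pics/s1.png

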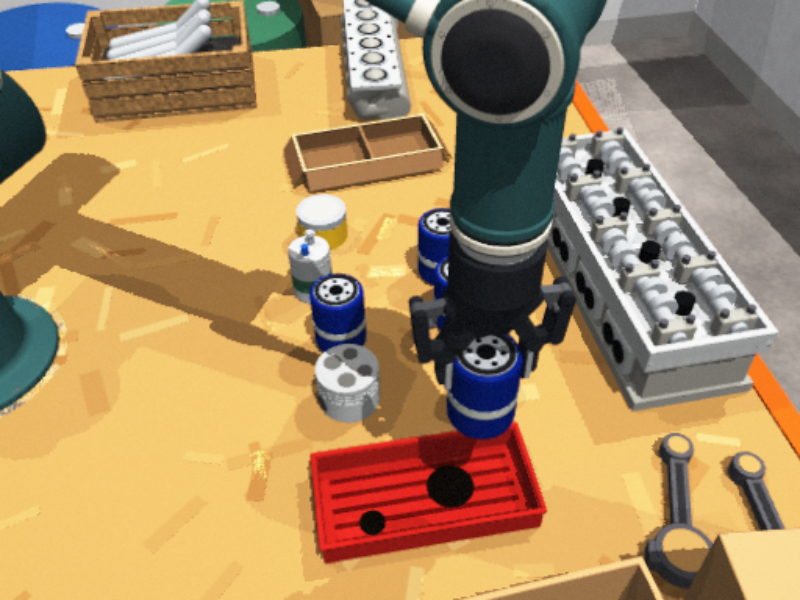

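The side view shows the filter hanging upright above the far half of the tray. Lowering it.

Call:
jog_arm(deltas=[0,0,0.015,0,0,0,-1,0,0,0.04,0,0,0,-1,0,0,0.07,0,0,0,-1,0,0,0.095,0,0,0,-1,0,0,0.113,0,0,0,-1,0,0,0.122,0,0,0,-1,0,0,0.126,0,0,0,-1,0,0,0.128,0,0,0,-1])

```text
time: 7.0
tool_pos: [0.5808, -0.3034, 0.0822]
tcp_rot: [2.22, 2.223, 0.0]
wrist_force: [-0.6, -1.2, -5.1]
width: 0.758
grip_force: 57.1
```

Call:
jog_arm(deltas=[0,0,0.002,0,0,0,-1,0,0,0.003,0,0,0,-1,0,0,0.004,0,0,0,-1,0,0,0.004,0,0,0,-1])

```text
time: 7.4
tool_pos: [0.5806, -0.3042, 0.0788]
tcp_rot: [2.221, 2.221, 0.0]
wrist_force: [-0.5, 0.2, -4.7]
width: 0.758
grip_force: 57.1
```

Call:
jog_arm(deltas=[0,0,0.001,0,0,0,-1,0,0,0.002,0,0,0,-1,0,0,0.003,0,0,0,-1,0,0,0.003,0,0,0,-1])

```text
time: 7.8
tool_pos: [0.5806, -0.3042, 0.0772]
tcp_rot: [2.221, 2.221, -0.0]
wrist_force: [-4.6, 1.9, 5.5]
width: 0.762
grip_force: 58.2
```

Call:
jog_arm(deltas=[0,0,0,0,0,0,0.6,0,0,0,0,0,0,1,0,0,0,0,0,0,1,0,0,0,0,0,0,1,0,0,-0.03,0,0,0,1,0,0,-0.07,0,0,0,1,0,0,-0.11,0,0,0,1,0,0,-0.13,0,0,0,1])

```text
time: 8.6
tool_pos: [0.5822, -0.305, 0.2099]
tcp_rot: [2.217, 2.218, 0.003]
wrist_force: [0.2, -1.1, 0.8]
width: 1.0
grip_force: 0.0
```

Call:
jog_arm(deltas=[0.04,0.006,0,0,0,0,1,0.08,0.012,0,0,0,0,1,0.12,0.018,0,0,0,0,1,0.16,0.024,0,0,0,0,1,0.2,0.03,0,0,0,0,1,0.235,0.036,0,0,0,0,1,0.251,0.039,0,0,0,0,1,0.251,0.039,0,0,0,0,1])

```text
time: 9.4
tool_pos: [0.6196, -0.051, 0.2052]
tcp_rot: [2.218, 2.225, 0.0]
wrist_force: [-0.1, -0.2, -0.8]
width: 1.001
grip_force: 0.0
```

Call:
jog_arm(deltas=[0,0,0,0,0,0,1])

```text
time: 9.5
tool_pos: [0.6193, -0.0535, 0.2052]
tcp_rot: [2.22, 2.222, -0.001]
wrist_force: [0.3, -0.7, 0.1]
width: 0.999
grip_force: 0.0
```

```bash
python3 d.py .619 -.0527 .07; python3 - <<'E'
from h import *
c=read_camera("top");im=c["color"]
cv2.imwrite("pics/t1.png",np.vstack([im,read_camera("wrist")["color"]])[:600])
E
```

```text
t 9.5 pos [ 0.6193 -0.0535  0.2052] F [ 0.34 -0.65  0.09] w 0.999 g 0.0
[ 0.0009 -0.0003  0.1352] [-0.01  0.05  0.06]
```

View pics/t1.png

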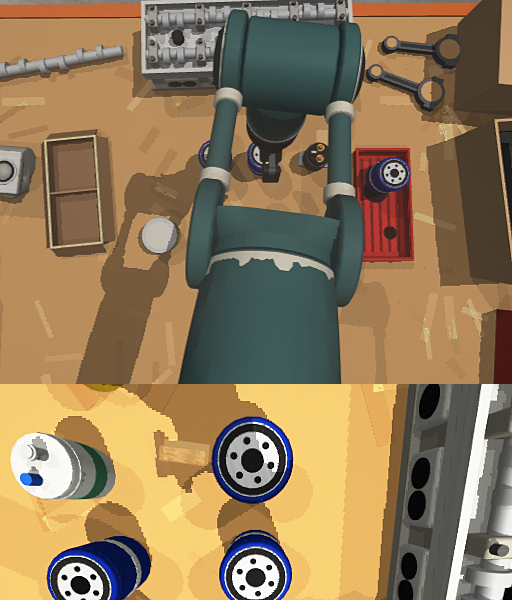

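The first filter stands upright in the tray at (396,174), and the next one is centred under the wrist at (256,193). Picking it.

Call:
jog_arm(deltas=[0.001,0,0.03,0,0,0,1,0.001,0,0.07,0,0,0,1,0.001,0,0.11,0,0,0,1,0.001,0,0.135,0,0,0,1,0.001,0,0.135,0,0,0,1,0.001,0,0.135,0,0,0,1,0.001,0,0.135,0,0,0,1,0.001,0,0.135,0,0,0,-1])

```text
time: 10.4
tool_pos: [0.6212, -0.0525, 0.0729]
tcp_rot: [2.219, 2.219, 0.004]
wrist_force: [0.1, -0.3, -0.0]
width: 0.857
grip_force: 0.0
```

Call:
jog_arm(deltas=[0,0,0,0,0,0,-1,0,0,0,0,0,0,-1,0,0,0,0,0,0,-1,0,0,0,0,0,0,-1,0,0,0,0,0,0,-1,0,0,0,0,0,0,-1,0,0,0,0,0,0,-1])

```text
time: 11.1
tool_pos: [0.6209, -0.0523, 0.0729]
tcp_rot: [2.219, 2.22, 0.003]
wrist_force: [-0.8, -0.3, 6.2]
width: 0.765
grip_force: 55.7
```

Call:
jog_arm(deltas=[0,0,-0.01,0,0,0,-1,0,0,-0.03,0,0,0,-1,0,0,-0.055,0,0,0,-1,0,0,-0.08,0,0,0,-1,0,0,-0.11,0,0,0,-1,0,0,-0.13,0,0,0,-1,0,0,-0.14,0,0,0,-1,0,0,-0.14,0,0,0,-1])

```text
time: 11.9
tool_pos: [0.6203, -0.0519, 0.2125]
tcp_rot: [2.219, 2.22, 0.004]
wrist_force: [-1.2, -1.0, -2.5]
width: 0.764
grip_force: 56.0
```

Call:
jog_arm(deltas=[0,0,0,0,0,0,-1,0,0,0,0,0,0,-1,0,0,0,0,0,0,-1,0,0,0,0,0,0,-1])

```text
time: 12.3
tool_pos: [0.6187, -0.0519, 0.209]
tcp_rot: [-2.22, -2.221, 0.002]
wrist_force: [0.0, -0.3, -1.5]
width: 0.76
grip_force: 56.0
```

Call:
jog_arm(deltas=[0,0,0,0,0,0,-1])

```text
time: 12.4
tool_pos: [0.619, -0.0519, 0.2095]
tcp_rot: [-2.22, -2.221, 0.001]
wrist_force: [-0.3, -0.0, -2.8]
width: 0.758
grip_force: 56.0
```

```bash
python3 d.py .608 .348 .21;python3 d.py .468 -.304 .21
```

```text
t 12.4 pos [ 0.619  -0.0519  0.2095] F [-0.26 -0.02 -2.79] w 0.758 g 56.0
[ 0.3999 -0.0109 -0.0004] [-0.07 -0.01  0.02]
t 12.4 pos [ 0.619  -0.0519  0.2095] F [-0.26 -0.02 -2.79] w 0.758 g 56.0
[-0.252  -0.1511 -0.0003] [-0.07 -0.01  0.02]
```

About 2.4 N, so it is drained. It goes to the carton's far cell at (0.608, 0.348).

Call:
jog_arm(deltas=[0.012,0,0,0,0,0,-1,0.037,-0.001,0,0,0,0,-1,0.072,-0.002,0,0,0,0,-1,0.11,-0.003,0,0,0,0,-1,0.148,-0.004,0,0,0,0,-1,0.186,-0.005,0,0,0,0,-1,0.224,-0.006,0,0,0,0,-1,0.26,-0.007,0,0,0,0,-1])

```text
time: 13.2
tool_pos: [0.6117, 0.2107, 0.2104]
tcp_rot: [-2.22, -2.222, -0.001]
wrist_force: [0.1, 0.3, -2.8]
width: 0.762
grip_force: 56.0
```

Call:
jog_arm(deltas=[0.035,-0.001,0,0,0,0,-1,0.07,-0.002,0,0,0,0,-1,0.1,-0.003,0,0,0,0,-1,0.125,-0.004,0,0,0,0,-1,0.137,-0.004,0,0,0,0,-1,0.14,-0.004,0,0,0,0,-1,0.14,-0.004,0,0,0,0,-1,0.14,-0.004,0,0,0,0,-1])

```text
time: 14.0
tool_pos: [0.6083, 0.3469, 0.2102]
tcp_rot: [2.222, 2.221, -0.001]
wrist_force: [-0.2, -0.1, -2.5]
width: 0.759
grip_force: 56.0
```

```bash
python3 d.py .608 .348 .08; python3 - <<'E'
from h import *
c=read_camera("top");cv2.imwrite("pics/t2.png",np.vstack([c["color"],read_camera("wrist")["color"]])[:600])
E
```

```text
t 14.0 pos [0.6083 0.3469 0.2102] F [-0.22 -0.07 -2.49] w 0.759 g 56.0
[ 0.0012 -0.0002  0.1302] [-0.02  0.05 -0.03]
```

View pics/t2.png

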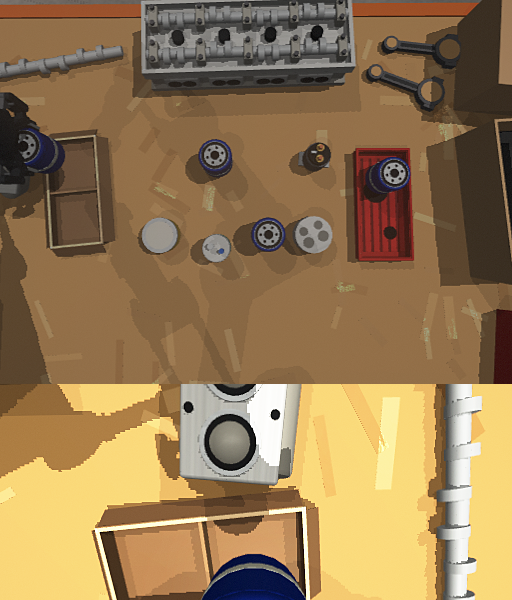

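The filter hangs over the carton's far cell, clear of the engine block behind it. Lowering it.

Call:
jog_arm(deltas=[0.001,0,0.015,0,0,0,-1,0.001,0,0.04,0,0,0,-1,0.001,0,0.07,0,0,0,-1,0.001,0,0.095,0,0,0,-1,0.001,0,0.113,0,0,0,-1,0.001,0,0.122,0,0,0,-1,0.001,0,0.127,0,0,0,-1,0.001,0,0.129,0,0,0,-1])

```text
time: 14.9
tool_pos: [0.6086, 0.3492, 0.0815]
tcp_rot: [2.221, 2.221, 0.001]
wrist_force: [-0.1, -0.6, -3.1]
width: 0.761
grip_force: 56.0
```

Call:
jog_arm(deltas=[0,0,0.002,0,0,0,-1,0,0,0.003,0,0,0,-1,0,0,0.005,0,0,0,-1,0,0,0.005,0,0,0,-1])

```text
time: 15.3
tool_pos: [0.6087, 0.3494, 0.077]
tcp_rot: [2.221, 2.222, 0.002]
wrist_force: [0.4, -0.2, -2.0]
width: 0.761
grip_force: 55.8
```

Call:
jog_arm(deltas=[0,0,0.001,0,0,0,-1,0,0,0.002,0,0,0,-1,0,0,0.002,0,0,0,-1,0,0,0.002,0,0,0,-1])

```text
time: 15.7
tool_pos: [0.6087, 0.3495, 0.0769]
tcp_rot: [2.221, 2.222, 0.003]
wrist_force: [-4.0, -1.0, 8.5]
width: 0.761
grip_force: 56.7
```

Call:
jog_arm(deltas=[0,0,0,0,0,0,0.6,0,0,0,0,0,0,1,0,0,0,0,0,0,1,0,0,0,0,0,0,1,0,0,-0.03,0,0,0,1,0,0,-0.07,0,0,0,1,0,0,-0.11,0,0,0,1,0,0,-0.13,0,0,0,1])

```text
time: 16.5
tool_pos: [0.61, 0.35, 0.209]
tcp_rot: [2.22, 2.22, 0.009]
wrist_force: [0.8, 0.5, 0.7]
width: 0.999
grip_force: 0.0
```

Call:
jog_arm(deltas=[-0.045,0.001,0,0,0,0,1,-0.09,0.002,0,0,0,0,1,-0.135,0.003,0,0,0,0,1,-0.18,0.004,0,0,0,0,1,-0.225,0.005,0,0,0,0,1,-0.27,0.006,0,0,0,0,1,-0.3,0.007,0,0,0,0,1,-0.308,0.008,0,0,0,0,1])

```text
time: 17.3
tool_pos: [0.6161, 0.0378, 0.2041]
tcp_rot: [2.225, 2.218, -0.001]
wrist_force: [0.1, 0.2, -0.8]
width: 1.002
grip_force: 0.0
```

Call:
jog_arm(deltas=[0,0,0,0,0,0,1,0,0,0,0,0,0,1])

```text
time: 17.5
tool_pos: [0.6163, 0.0419, 0.2042]
tcp_rot: [-2.221, -2.221, -0.001]
wrist_force: [-0.8, -0.5, 0.3]
width: 1.005
grip_force: 0.0
```

```bash
python3 d.py .6163 .0415 .07; python3 - <<'E'
from h import *
c=read_camera("wrist");cv2.imwrite("pics/w3.png",np.vstack([c["color"][100:],read_camera("top")["color"][:300]]))
E
```

```text
t 17.5 pos [0.6163 0.0419 0.2042] F [-0.82 -0.47  0.25] w 1.005 g 0.0
[-0.0005  0.      0.1342] [-0.01 -0.04  0.02]
```

View pics/w3.png

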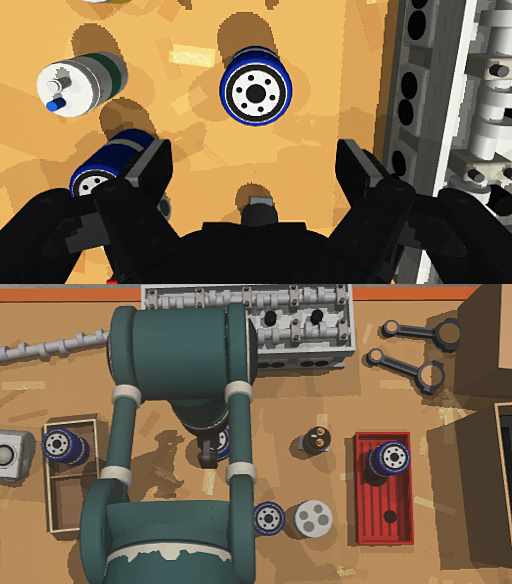

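The drained filter stands upright in the carton's far cell. The next one is centred under the wrist at (256,193), as before. Picking it.

Call:
jog_arm(deltas=[0,0,0.03,0,0,0,1,0,0,0.07,0,0,0,1,0,0,0.11,0,0,0,1,0,0,0.134,0,0,0,1,0,0,0.134,0,0,0,1,0,0,0.134,0,0,0,1,0,0,0.134,0,0,0,1,0,0,0.134,0,0,0,-1])

```text
time: 18.4
tool_pos: [0.6182, 0.0414, 0.0728]
tcp_rot: [2.219, 2.22, 0.005]
wrist_force: [-0.0, -0.3, -0.2]
width: 0.856
grip_force: 0.0
```

Call:
jog_arm(deltas=[0,0,0,0,0,0,-1,0,0,0,0,0,0,-1,0,0,0,0,0,0,-1,0,0,0,0,0,0,-1,0,0,0,0,0,0,-1,0,0,0,0,0,0,-1,0,0,0,0,0,0,-1])

```text
time: 19.1
tool_pos: [0.6182, 0.0413, 0.0729]
tcp_rot: [2.219, 2.22, 0.005]
wrist_force: [0.9, 1.3, 6.1]
width: 0.761
grip_force: 55.9
```

Call:
jog_arm(deltas=[0,0,-0.01,0,0,0,-1,0,0,-0.03,0,0,0,-1,0,0,-0.055,0,0,0,-1,0,0,-0.08,0,0,0,-1,0,0,-0.11,0,0,0,-1,0,0,-0.13,0,0,0,-1,0,0,-0.14,0,0,0,-1,0,0,-0.14,0,0,0,-1])

```text
time: 19.9
tool_pos: [0.6171, 0.041, 0.2122]
tcp_rot: [2.22, 2.22, 0.003]
wrist_force: [0.4, -0.8, -1.8]
width: 0.757
grip_force: 55.9
```

Call:
jog_arm(deltas=[0,0,0,0,0,0,-1,0,0,0,0,0,0,-1,0,0,0,0,0,0,-1,0,0,0,0,0,0,-1])

```text
time: 20.3
tool_pos: [0.6157, 0.041, 0.209]
tcp_rot: [-2.22, -2.221, 0.002]
wrist_force: [-0.2, -0.4, -1.9]
width: 0.758
grip_force: 55.9
```

Call:
jog_arm(deltas=[0,0,0,0,0,0,-1])

```text
time: 20.4
tool_pos: [0.616, 0.0411, 0.2096]
tcp_rot: [-2.221, -2.221, 0.001]
wrist_force: [0.3, -1.1, -2.2]
width: 0.759
grip_force: 55.9
```

```bash
python3 d.py .496 .338 .21;python3 d.py .468 -.304 .21
```

```text
t 20.4 pos [0.616  0.0411 0.2096] F [ 0.28 -1.08 -2.2 ] w 0.759 g 55.9
[ 0.297  -0.1199 -0.0003] [-0.06  0.    0.02]
t 20.4 pos [0.616  0.0411 0.2096] F [ 0.28 -1.08 -2.2 ] w 0.759 g 55.9
[-3.450e-01 -1.481e-01 -2.000e-04] [-0.06  0.    0.02]
```

About 2 N, so this one is drained too. It goes to the carton's near cell at (0.496, 0.338).

Call:
jog_arm(deltas=[0.01,-0.004,0,0,0,0,-1,0.03,-0.012,0,0,0,0,-1,0.06,-0.024,0,0,0,0,-1,0.095,-0.038,0,0,0,0,-1,0.13,-0.052,0,0,0,0,-1,0.165,-0.067,0,0,0,0,-1,0.2,-0.081,0,0,0,0,-1,0.23,-0.093,0,0,0,0,-1])

```text
time: 21.2
tool_pos: [0.5217, 0.2733, 0.2105]
tcp_rot: [-2.22, -2.222, -0.001]
wrist_force: [-0.2, -0.1, -3.0]
width: 0.764
grip_force: 55.9
```

Call:
jog_arm(deltas=[0.025,-0.01,0,0,0,0,-1,0.045,-0.018,0,0,0,0,-1,0.06,-0.024,0,0,0,0,-1,0.067,-0.027,0,0,0,0,-1,0.067,-0.027,0,0,0,0,-1,0.067,-0.027,0,0,0,0,-1,0.067,-0.027,0,0,0,0,-1])

```text
time: 21.9
tool_pos: [0.4966, 0.3371, 0.2102]
tcp_rot: [2.222, 2.22, -0.0]
wrist_force: [-0.3, -0.2, -1.5]
width: 0.762
grip_force: 55.9
```

```bash
python3 d.py .496 .338 .08
```

```text
t 21.9 pos [0.4966 0.3371 0.2102] F [-0.33 -0.15 -1.47] w 0.762 g 55.9
[ 0.0009 -0.0006  0.1302] [ 0.    0.02 -0.04]
```

Call:
jog_arm(deltas=[0.001,0,0.015,0,0,0,-1,0.001,0,0.04,0,0,0,-1,0.001,0,0.07,0,0,0,-1,0.001,0,0.095,0,0,0,-1,0.001,0,0.113,0,0,0,-1,0.001,0,0.122,0,0,0,-1,0.001,0,0.127,0,0,0,-1,0.001,0,0.129,0,0,0,-1])

```text
time: 22.7
tool_pos: [0.4964, 0.3388, 0.081]
tcp_rot: [-2.222, -2.221, 0.0]
wrist_force: [0.2, -0.2, -1.9]
width: 0.761
grip_force: 56.0
```

Call:
jog_arm(deltas=[0,0,0.002,0,0,0,-1,0,0,0.003,0,0,0,-1,0,0,0.005,0,0,0,-1,0,0,0.005,0,0,0,-1])

```text
time: 23.1
tool_pos: [0.4968, 0.3394, 0.077]
tcp_rot: [2.221, 2.222, 0.003]
wrist_force: [-0.4, 0.4, -0.8]
width: 0.762
grip_force: 56.0
```

Call:
jog_arm(deltas=[0,0,0.001,0,0,0,-1,0,0,0.002,0,0,0,-1,0,0,0.002,0,0,0,-1,0,0,0.002,0,0,0,-1])

```text
time: 23.5
tool_pos: [0.4968, 0.3396, 0.0769]
tcp_rot: [2.221, 2.222, 0.003]
wrist_force: [-3.7, -2.5, 9.9]
width: 0.763
grip_force: 57.1
```

Call:
jog_arm(deltas=[0,0,0,0,0,0,0.6,0,0,0,0,0,0,1,0,0,0,0,0,0,1,0,0,0,0,0,0,1,0,0,-0.03,0,0,0,1,0,0,-0.07,0,0,0,1,0,0,-0.11,0,0,0,1,0,0,-0.13,0,0,0,1])

```text
time: 24.3
tool_pos: [0.4978, 0.34, 0.2085]
tcp_rot: [2.22, 2.221, 0.009]
wrist_force: [0.1, 0.1, 0.5]
width: 0.998
grip_force: 0.0
```

Call:
jog_arm(deltas=[-0.045,-0.004,0,0,0,0,1,-0.09,-0.008,0,0,0,0,1,-0.135,-0.012,0,0,0,0,1,-0.18,-0.016,0,0,0,0,1,-0.225,-0.02,0,0,0,0,1,-0.27,-0.024,0,0,0,0,1,-0.315,-0.028,0,0,0,0,1,-0.36,-0.032,0,0,0,0,1])

```text
time: 25.1
tool_pos: [0.4638, -0.0226, 0.2043]
tcp_rot: [2.221, 2.222, 0.0]
wrist_force: [0.8, -0.4, 0.9]
width: 1.0
grip_force: 0.0
```

Call:
jog_arm(deltas=[-0.03,-0.003,0,0,0,0,1,-0.04,-0.003,0,0,0,0,1,-0.04,-0.003,0,0,0,0,1,-0.04,-0.003,0,0,0,0,1])

```text
time: 25.5
tool_pos: [0.4614, -0.0602, 0.2041]
tcp_rot: [-2.221, -2.221, -0.001]
wrist_force: [0.4, 0.4, -1.0]
width: 0.999
grip_force: 0.0
```

```bash
python3 d.py .462 -.06 .07; python3 - <<'E'
from h import *
c=read_camera("wrist");cv2.imwrite("pics/w4.png",np.vstack([c["color"][100:],read_camera("side")["color"][:300]]))
E
```

```text
t 25.5 pos [ 0.4614 -0.0602  0.2041] F [ 0.36  0.4  -1.  ] w 0.999 g 0.0
[1.000e-04 6.000e-04 1.341e-01] [-0.01 -0.05  0.  ]
```

View pics/w4.png

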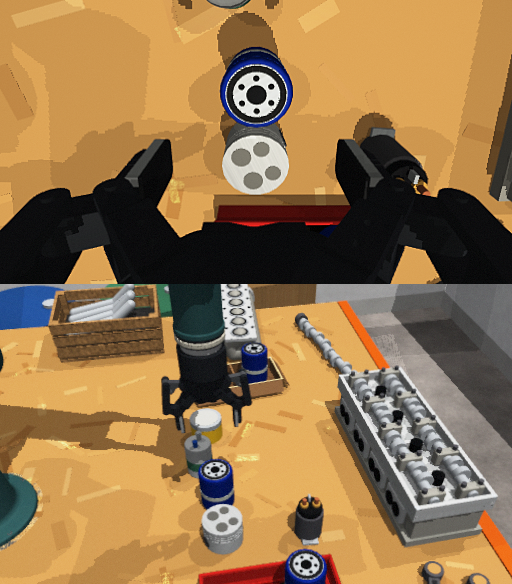

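The last filter's top is at (256,193), centred between the fingers, and the pads clear the piston. Picking it.

Call:
jog_arm(deltas=[0,0,0.03,0,0,0,1,0,0,0.07,0,0,0,1,0,0,0.11,0,0,0,1,0,0,0.134,0,0,0,1,0,0,0.134,0,0,0,1,0,0,0.134,0,0,0,1,0,0,0.134,0,0,0,1,0,0,0.134,0,0,0,-1])

```text
time: 26.4
tool_pos: [0.4632, -0.061, 0.0723]
tcp_rot: [2.218, 2.22, 0.004]
wrist_force: [0.6, -0.3, 0.0]
width: 0.859
grip_force: 0.0
```

Call:
jog_arm(deltas=[0,0,0,0,0,0,-1,0,0,0,0,0,0,-1,0,0,0,0,0,0,-1,0,0,0,0,0,0,-1,0,0,0,0,0,0,-1,0,0,0,0,0,0,-1,0,0,0,0,0,0,-1])

```text
time: 27.1
tool_pos: [0.4632, -0.0612, 0.0724]
tcp_rot: [2.219, 2.219, 0.004]
wrist_force: [0.2, 0.0, 6.4]
width: 0.764
grip_force: 54.6
```

Call:
jog_arm(deltas=[0,0,-0.01,0,0,0,-1,0,0,-0.03,0,0,0,-1,0,0,-0.055,0,0,0,-1,0,0,-0.08,0,0,0,-1,0,0,-0.11,0,0,0,-1,0,0,-0.13,0,0,0,-1,0,0,-0.14,0,0,0,-1,0,0,-0.14,0,0,0,-1])

```text
time: 27.9
tool_pos: [0.4618, -0.0611, 0.2116]
tcp_rot: [2.22, 2.22, 0.002]
wrist_force: [0.6, -0.7, -6.1]
width: 0.761
grip_force: 57.4
```

Call:
jog_arm(deltas=[0,0,0,0,0,0,-1,0,0,0,0,0,0,-1,0,0,0,0,0,0,-1,0,0,0,0,0,0,-1])

```text
time: 28.3
tool_pos: [0.4607, -0.0609, 0.2092]
tcp_rot: [-2.22, -2.221, 0.002]
wrist_force: [-0.4, 1.1, -5.7]
width: 0.763
grip_force: 57.4
```

```bash
python3 d.py .468 -.304 .21
```

```text
t 28.3 pos [ 0.4607 -0.0609  0.2092] F [-0.36  1.12 -5.69] w 0.763 g 57.4
[-0.2431  0.0072 -0.0009] [-0.12 -0.02  0.02]
```

About 5.5 N, so it is full and goes to the tray's near slot at (0.468, -0.304).

Call:
jog_arm(deltas=[-0.01,0,0,0,0,0,-1,-0.03,0.001,0,0,0,0,-1,-0.06,0.002,0,0,0,0,-1,-0.095,0.003,0,0,0,0,-1,-0.13,0.004,0,0,0,0,-1,-0.165,0.005,0,0,0,0,-1,-0.195,0.006,0,0,0,0,-1,-0.22,0.006,0,0,0,0,-1])

```text
time: 29.1
tool_pos: [0.4671, -0.2836, 0.2101]
tcp_rot: [2.222, 2.22, -0.001]
wrist_force: [0.0, -0.4, -5.0]
width: 0.765
grip_force: 57.4
```

Call:
jog_arm(deltas=[-0.015,0.001,0,0,0,0,-1,-0.022,0.001,0,0,0,0,-1,-0.023,0.001,0,0,0,0,-1,-0.023,0.001,0,0,0,0,-1,-0.023,0.001,0,0,0,0,-1])

```text
time: 29.6
tool_pos: [0.4684, -0.3028, 0.2101]
tcp_rot: [-2.219, -2.222, -0.0]
wrist_force: [-0.2, -0.1, -5.3]
width: 0.762
grip_force: 57.4
```

```bash
python3 d.py .468 -.304 .08
```

```text
t 29.6 pos [ 0.4684 -0.3028  0.2101] F [-0.23 -0.07 -5.26] w 0.762 g 57.4
[-0.0012 -0.0003  0.1301] [-0.02 -0.04  0.08]
```

Call:
jog_arm(deltas=[-0.001,0,0.015,0,0,0,-1,-0.001,0,0.04,0,0,0,-1,-0.001,0,0.07,0,0,0,-1,-0.001,0,0.095,0,0,0,-1,-0.001,0,0.113,0,0,0,-1,-0.001,0,0.122,0,0,0,-1,-0.001,0,0.127,0,0,0,-1,-0.001,0,0.129,0,0,0,-1])

```text
time: 30.4
tool_pos: [0.4686, -0.3048, 0.0811]
tcp_rot: [2.221, 2.222, 0.0]
wrist_force: [0.2, 1.1, -4.9]
width: 0.762
grip_force: 57.5
```

Call:
jog_arm(deltas=[0,0,0.002,0,0,0,-1,0,0,0.003,0,0,0,-1,0,0,0.005,0,0,0,-1,0,0,0.005,0,0,0,-1])

```text
time: 30.8
tool_pos: [0.4685, -0.3051, 0.0765]
tcp_rot: [2.221, 2.221, 0.0]
wrist_force: [0.4, -0.0, -5.8]
width: 0.759
grip_force: 57.5
```

Call:
jog_arm(deltas=[0,0,0.001,0,0,0,-1,0,0,0.002,0,0,0,-1,0,0,0.002,0,0,0,-1,0,0,0.002,0,0,0,-1])

```text
time: 31.2
tool_pos: [0.4686, -0.3052, 0.0764]
tcp_rot: [2.221, 2.222, -0.0]
wrist_force: [-3.6, 3.1, 8.1]
width: 0.764
grip_force: 59.2
```

Contact made. Releasing, retreating upward, then moving toward the middle for a clear view.

Call:
jog_arm(deltas=[0,0,0,0,0,0,0.6,0,0,0,0,0,0,1,0,0,0,0,0,0,1,0,0,0,0,0,0,1,0,0,-0.03,0,0,0,1,0,0,-0.07,0,0,0,1,0,0,-0.11,0,0,0,1,0,0,-0.15,0,0,0,1])

```text
time: 32.0
tool_pos: [0.4682, -0.3048, 0.2255]
tcp_rot: [-2.221, -2.221, 0.0]
wrist_force: [0.5, -0.8, -0.7]
width: 0.997
grip_force: 0.0
```

Call:
jog_arm(deltas=[0.04,0,0,0,0,0,1,0.08,0,0,0,0,0,1,0.12,0,0,0,0,0,1,0.16,0,0,0,0,0,1,0.2,0,0,0,0,0,1,0.24,0,0,0,0,0,1,0.27,0,0,0,0,0,1,0.3,0,0,0,0,0,1])

```text
time: 32.8
tool_pos: [0.4681, -0.0035, 0.2244]
tcp_rot: [2.22, 2.222, 0.001]
wrist_force: [0.0, -0.7, -0.5]
width: 0.998
grip_force: 0.0
```

Call:
jog_arm(deltas=[0,0,0,0,0,0,1,0,0,0,0,0,0,1,0,0,0,0,0,0,1])

```text
time: 33.1
tool_pos: [0.4684, -0.0056, 0.2243]
tcp_rot: [2.221, 2.221, -0.001]
wrist_force: [-0.1, -0.4, 0.1]
width: 0.996
grip_force: 0.0
```

```bash
python3 d.py; python3 - <<'E'
from h import *
cv2.imwrite("pics/f.png",np.vstack([read_camera("side")["color"][:370],read_camera("top")["color"][70:300]]))
E
```

```text
t 33.1 pos [ 0.4684 -0.0056  0.2243] F [-0.05 -0.4   0.11] w 0.996 g 0.0
```

View pics/f.png

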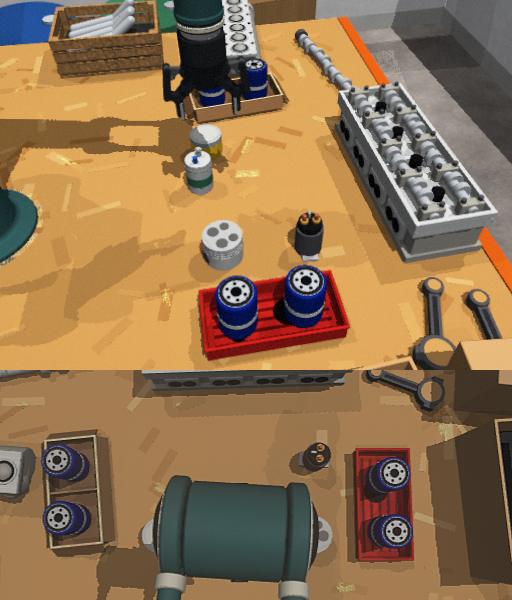

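Two filters stand upright in the tray, at (237,290) and (306,280), and two in the carton cells. The other parts are where they were and the arm is clear.

```bash
python3 -c "from workcell import finish_job;print(finish_job())"
```

```text
the job is handed in; nothing more can be done
None
```

The job is handed in: the two full filters (about 5 N each) stand upright in the drip tray and the two drained ones (about 2–2.5 N each) stand one to a cell in the scrap carton, with the other parts left where they stood; the hand-in returned no verdict.

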